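# Pry the yellow terminal cover off a relay box at a radio flea market

## Robot

A 6-joint arm with a two-finger parallel gripper is mounted at the origin on the work surface. World frame = base frame: x ahead of the robot, y to its left, z up, the work surface at z = 0. Lengths are in mm, angles in rad, forces in N, time in s.
With the tool pointing down it reaches from about 350 to 775 mm from the base axis. Payload 7.3 kg.
Tool frame: the origin (TCP) lies midway between the tips of the shut fingers; the grasp point (between the pads) lies 19 mm behind it; z points along the fingers, x is the direction in which the jaws open and shut, and the axes are right-handed (so a half turn about z gives the same grasp; the last joint's range is limited). The gripper opens to 92 mm and grips with 3 to 60 N. Pads are 19 mm wide; open, the fingers measure 130 mm over their backs; the gripper's body (75 mm by 190 mm) begins 47 mm behind the grasp point.
Start: joints at [-1.483, 0.342, 1.524, -0, 1.275, -0.146], TCP at [121.651, -510.734, 196.541] pointing down, gripper open.
Joint ranges: [-2.53, 2.53], [-0.77, 2.02], [0.04, 2.7], [-1, 4.14], [0.28, 2.66], [-3.11, 3.11]. Speed limits (rad/s): [2.57, 2.57, 3.14, 3.14, 3.14, 3.14].

## Interface

Orientations are given as [roll, pitch, yaw] about the fixed x, y, z axes, in that order (R = Rz(yaw) Ry(pitch) Rx(roll)).
In Python, from plant import bot gives the robot as it stands.
- The arm moves only by the shell command python3 -m pendant 'ROWS' [OPENING]. ROWS is JSON, a list of rows, each an object with "linear": the shift along the world's x, y, z in mm, a list of three; "twist": the turn about the world's z in degrees. In form: [{"linear": [x, y, z], "twist": twist}, ...]. A call has 1 to 20 rows; each row is the pose to reach, as a shift and turn from the pose commanded when the call began; what a row does not reach only later rows make up. A row lasts 1/8 s, in which the tool goes at most 62.5 mm and 10.7 degrees, less where a joint would pass 70% of its speed; a pose out of reach is approached as far as the arm can. A call with a gripper value outside its range is refused whole. OPENING is the closure in counts, from 0 (fully open) to 255 (shut), set as the call begins (- or left out, the last holds). The fingers move at their own pace and stop on an object; the grip force is fixed at half the most. Time passes only in rows, so rows that repeat a pose let the fingers close. It gives the time, the measured TCP pose, the force and the opening at its end, in the units of the state.
- bot.get_obs(): the state, without advancing time (a new reading comes with each control period).
- bot.capture(name): name is "side" or "top"; returns a dict with "frame" (400x640x3 uint8, blue, green, red), "z_map" (400x640 float32, mm along the optical axis (not along the pixel's ray), 0 where there is no reading), "fx", "fy", "cx", "cy" (pixels), "k1" (the pictures are not rectified: a ray, as slopes to the right and down, at radius r is drawn at 1 + k1 r^2 times it, then the intrinsics apply), "rvec" (rotation vector, rad) and "tvec" (3), from world to camera coordinates, as OpenCV has them. Camera axes: x right, y down, z forward; pixel columns grow to the right and rows downward; lengths in mm; the calibration is good to about 2 mm. A picture is of the moment at which its call begins.
- bot.close_job(): hands the job in, once; it reports no verdict.
The state is a dict: "time": time; "joint_positions": joint angles; "dq": joint speeds; "tau": joint torques, N m; "tool_pos": TCP position; "tcp_rot": TCP orientation; "contact_force": force on the tool from outside, world axes, zero at the start; "moment": the same for the moment, N m; "grip_width": finger opening in mm.
Only numpy, scipy, OpenCV 4.12 (cv2) and the standard library are available. Lean on these libraries where they do the work, as an engineer would, in place of code of your own. Each camera call takes 0.05 s, during which the arm holds its last target. There are 200 camera calls.

## Task

Use the orange-handled pry blade to pry the yellow snap-fit cover off its relay box: slide the flat blade into the notch under the cover's front edge and lift until the cover has sprung free of both its catches (it may stay lying loose on the box or drop beside it). Then put the tool back down on the table. Leave the white cover of the other box as it is.

Things in the scene. Friction and masses are not known exactly. Their poses are not given: they have to be found in the camera images.
- tool_grip (a point): Pry tool: upright orange handle 24 x 24 mm standing on a flat steel blade 20 wide, 4 thick (its foot). 76 mm tall in all, 140 g. Point: handle's centre, 42 mm above the blade's underside. x along the blade to its tip, 72 mm from the handle's axis (heel 25 mm the other way); z up. Gripped on the faces towards tip and heel (fingers closing along the blade) it is held firmest for prying.
- tool_tip (a point): Middle of the pry blade's front edge (tip), half-way through its 4 mm thickness; axes as tool_grip. From tool_grip it lies 72 mm along x and 40 mm down. The tool starts standing on the table with the tip pointing away from the robot.
- notch (a point): Centre of the notch in the target box's front wall, on its outer face, 45 mm above the table; axes: x level into the box, z up. An opening 48 wide (y), 30 high, closed above by the cover's underside 15 mm over this point. The wall is 8 mm thick; behind it the hollow terminal compartment goes 68 mm in from the face, floor 15 mm below this point, with brass studs up to 6 mm on it.
- cover_edge (a point): Middle of the yellow cover's front edge. A loose plastic plate 76 (x) x 90 (y) x 5 mm, 30 g; a black strip on top marks the notch. Snapped on, this point is 17.5 mm above the notch's centre. Lifting the edge takes about 5 N (more deeper in). Some 11 mm up it passes the catches, which spring back below it and prop it about 15 mm up if it does not slide off. Off = stays over 8 mm up.
- white_edge (a point): Middle of the front edge of the white cover of the other, otherwise identical box: leave it alone. The boxes swap places between runs. Each is grey, fixed, 140 (x) x 104 (y) mm, dark panel behind the cover 74 mm high, knobs to 88. 34 mm to each side of its notch a black catch stands up to 14 mm out from the front wall; its round nose, up to 78 mm high, holds down the cover's front corner.
Things that resemble listed ones, but are neither listed nor needed, are in the scene too. Leave any green or red look-alike of the part that bears tool_grip alone.

How it is judged (in metres and radians):
On the way, in this order (a step that is already met when the one before it is completed fails the run):
1. the blade's tip is in the notch, under the cover that is still snapped on (x of tool_tip in the frame of notch between 0.003 and 0.07 m and y of tool_tip in the frame of notch between -0.03 and 0.03 m and z of tool_tip in the frame of notch between -0.02 and 0.02 m and distance between cover_edge and notch below 0.0235 m).
2. the tool, and not the robot itself, has lifted the cover's front edge past its catches (distance between cover_edge and notch above 0.0255 m and contact force between pry_tool and yellow_cover above 0.02 N and contact force between the arm and yellow_cover below 0.5 N).
At the end, for the whole second after the job is handed in: The yellow cover is at rest, free of its catches (middle of its front edge over 8 mm from its snapped-on place, on the box or elsewhere); the tool is released and at rest on the table (handle centre under 60 mm high); the white cover was not shifted by over 6 mm (distance between cover_edge and notch above 0.0255 m and linear speed of each of yellow_cover, pry_tool below 0.03 m/s and height (world z) of tool_grip between 0 and 0.06 m); the robot touches nothing.
It fails at once if the white cover is shifted by more than 6 mm (distance of white_edge from where it was at the start of the episode above 0.006 m).
It also fails if it takes over 58 s, if anything falls off the work surface, if the arm or the gripper's body presses on something with over 40 N, if the wrist force passes 120 N, or if a joint passes its speed limit or range.

## Working session

There is one attempt and no reset: what is moved stays moved. The work goes in short steps, Python scripts to look and compute and a shell command to move; the robot and the scene stay as the last step left them, time stands still between calls to the robot, and variables do not carry over. Pictures are saved under pics/ and viewed, about 8 in all and at most 12, crops included, and the job is handed in when it is done.

```bash
mkdir -p pics
cat > h.py <<'E'
import numpy as np, cv2
from plant import bot
def world(c):
    h,w=c["z_map"].shape
    u,v=np.meshgrid(np.arange(w),np.arange(h))
    K=np.array([[c["fx"],0,c["cx"]],[0,c["fy"],c["cy"]],[0,0,1]],float)
    p=np.stack([u,v],-1).reshape(-1,1,2).astype(float)
    n=cv2.undistortPoints(p,K,np.array([c["k1"],0,0,0],float)).reshape(h,w,2)
    z=c["z_map"]
    P=np.dstack([n[...,0]*z,n[...,1]*z,z])
    R=cv2.Rodrigues(np.array(c["rvec"],float))[0]
    W=(P-np.array(c["tvec"]).reshape(3))@R
    W[z==0]=np.nan
    return W
E
python3 - <<'E'
from h import *
for n in("side","top"):
    c=bot.capture(n); cv2.imwrite(f"pics/{n}0.png",c["frame"])
    W=world(c); np.savez(f"{n}0.npz",W=W,f=c["frame"])
    R=cv2.Rodrigues(np.array(c["rvec"],float))[0]
    print(n,-R.T@np.array(c["tvec"]).reshape(3),c["fx"],c["k1"],(c["z_map"]==0).mean())
print(bot.get_obs())
E
```

```text
side [321.62867348 504.38404603 674.35498186] 366.10080349414756 -0.05217992878295327 0.00416015625
top [ 300.69197427  -99.74111115 1202.96365531] 488.24743183522327 -0.034659602159374976 0.00398046875
{'time': 0.1, 'joint_positions': array([-1.48298003e+00,  3.42656144e-01,  1.52490902e+00, -1.81887827e-05,
        1.27542306e+00, -1.45983498e-01]), 'dq': array([-0.00113063, -0.00111767, -0.00261845,  0.00015864,  0.0002284 ,
        0.00093954]), 'tau': array([ 1.60410560e-03, -4.32005382e+01, -2.44694173e+01,  7.19699822e-02,
        5.26016566e-02, -4.81631332e-05]), 'tool_pos': array([ 121.61769639, -510.30040018,  195.91724447]), 'tcp_rot': array([-3.14140685e+00,  1.38326027e-03, -1.33699109e+00]), 'contact_force': array([ 0.10029966, -0.4382256 , -1.08684724]), 'moment': array([-0.01965162, -0.04168502, -0.01118234]), 'grip_width': 91.87949832288241}
```

View pics/top0.png

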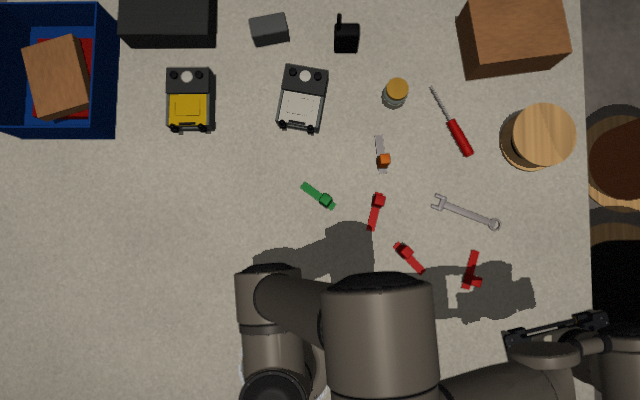

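View pics/side0.png

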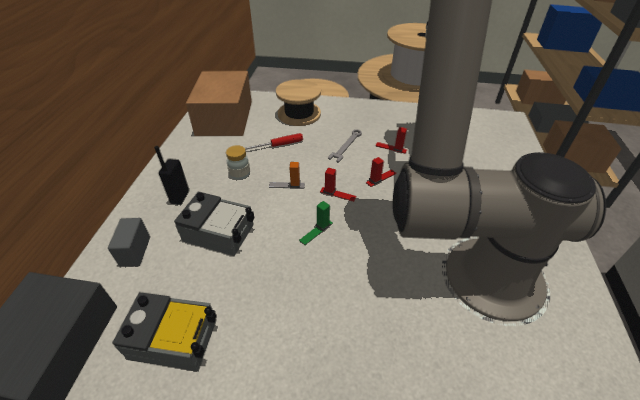

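The top view shows the yellow box at about (190,100) with its notch strip at the bottom edge (190,127), and the white box at (303,98). The orange tool is at (383,160) with its blade pointing up to (379,137). The side view agrees. Next I'll measure these.

```bash
cat > meas.py <<'E'
from h import *
def blob(m,W,f=None):
    n,l,s,_=cv2.connectedComponentsWithStats(m.astype(np.uint8))
    i=1+np.argmax(s[1:,4]); return l==i
def rect(P):
    r=cv2.minAreaRect(P[:,:2].astype(np.float32)); return [np.round(x,1) for x in (r[0],r[1],r[2])]
def run(tag,W,f):
    hsv=cv2.cvtColor(f,cv2.COLOR_BGR2HSV); H,S,V=hsv[...,0],hsv[...,1],hsv[...,2]
    Z=W[...,2]; X=W[...,0]; Y=W[...,1]
    y=blob((H>20)&(H<32)&(S>150)&(V>80)&(Z>40)&(Z<110)&(Y>50),W)
    P=W[y]; print(tag,"yellow",y.sum(),np.nanmedian(P,0).round(1),rect(P[np.isfinite(P[:,0])]))
    o=blob((H>4)&(H<17)&(S>170)&(V>80)&(Z>5)&(Z<90)&(Y<0)&(Y>-400)&(X<600),W)
    P=W[o]; t=P[P[:,2]>70]; print(tag,"orange",o.sum(),np.nanmedian(P,0).round(1),"top",len(t),t.mean(0).round(1),rect(t))
    return y,o
if __name__=="__main__":
    for n in("top","side"):
        d=np.load(f"{n}0.npz"); W,f=d["W"],d["f"]; y,o=run(n,W,f)
        c=np.nanmedian(W[o],0); Z=W[...,2]
        hsv=cv2.cvtColor(f,cv2.COLOR_BGR2HSV)
        # blade: above-table points near the handle, low, not orange
        b=(Z>1.5)&(Z<9)&(np.hypot(W[...,0]-c[0]-30,W[...,1]-c[1])<60)
        P=W[b]; print("blade",len(P),P.mean(0).round(1),rect(P),P[:,0].max().round(1))
        # yellow box footprint
        cy=np.nanmedian(W[y],0)
        b=(Z>40)&(Z<92)&(np.hypot(W[...,0]-cy[0],W[...,1]-cy[1])<140)
        P=W[b]; print("box",len(P),rect(P),P[:,:2].min(0),P[:,:2].max(0))
        v=cv2.fitLine(P[:,:2].astype(np.float32),cv2.DIST_L2,0,.01,.01).ravel();print(np.degrees(np.arctan2(v[1],v[0])))
    f=np.load("top0.npz")["f"]; g=np.load("side0.npz")["f"]
    a=cv2.resize(f[55:145,150:230],(480,540),interpolation=cv2.INTER_CUBIC)
    b=cv2.resize(f[125:185,360:405],(300,400),interpolation=cv2.INTER_CUBIC)
    out=np.zeros((540,790,3),np.uint8); out[:,:480]=a; out[:400,485:785]=b; cv2.imwrite("pics/crop1.png",out)
E
python3 meas.py
```

```text
top yellow 1102 [611.1 239.9  65. ] [array([608.8, 239.9]), array([77.3, 91.1]), np.float64(0.3)]
top orange 93 [ 491.7 -230.4   75.8] top 93 [ 491.  -229.7   75.7] [array([ 491.1, -229.5]), array([22. , 21.4]), np.float64(2.0)]
blade 521 [ 522.9 -229.3    3.4] [array([ 522.7, -229.5]), array([116.3, 118.3]), np.float64(16.5)] 580.2
box 2785 [array([634.7, 239.7]), array([153.1, 104.7]), np.float64(0.8)] [558.08938346 186.83945338] [711.99003303 292.14606457]
-2.4440796
side yellow 1868 [610.5 241.7  65.6] [array([610. , 238.3]), array([79.3, 91.5]), np.float64(0.5)]
side orange 187 [ 491.  -220.1   55.3] top 59 [ 491.9 -227.7   75.3] [array([ 491.6, -229.7]), array([21. , 22.8]), np.float64(11.4)]
blade 251 [ 523.  -221.5    3.5] [array([ 519.8, -219.4]), array([116.8, 108.6]), np.float64(58.3)] 580.4
box 5018 [array([635.1, 239. ]), array([154.3, 105.3]), np.float64(1.2)] [557.08122578 185.53279585] [712.37986695 292.40327114]
5.220964
```

View pics/crop1.png

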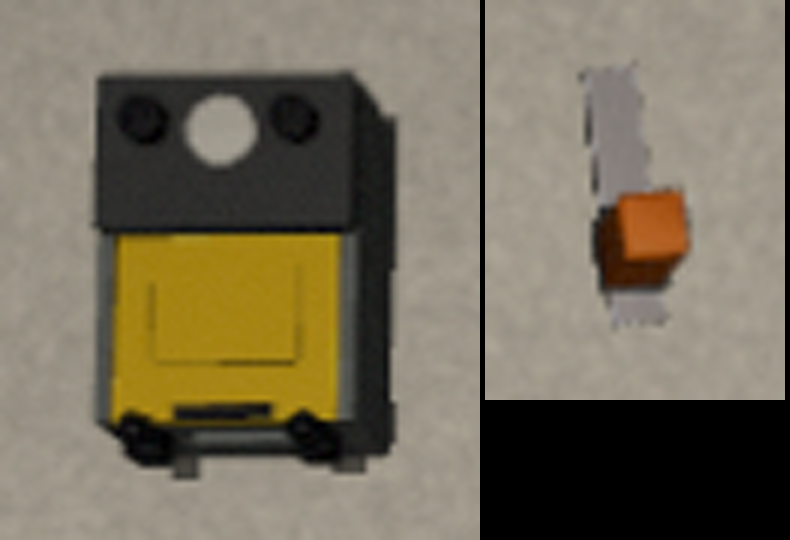

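```bash
python3 - <<'E'
from h import *
d=np.load("top0.npz");W,f=d["W"],d["f"]
hsv=cv2.cvtColor(f,cv2.COLOR_BGR2HSV)[130:178,368:395].astype(int)
b=f[130:178,368:395].astype(int); w=W[130:178,368:395]
m=(b[...,0]-b[...,2]>-6)&(b.sum(2)>240)   # bluish-grey steel vs beige table
m=m&(w[...,2]<12)
P=w[m][:,:2].astype(np.float32); r=cv2.minAreaRect(P); print(m.sum(),r)
v=cv2.fitLine(P,cv2.DIST_HUBER,0,.01,.01).ravel(); print(v,np.degrees(np.arctan2(v[1],v[0])),P.min(0),P.max(0))
E
python3 -m pendant '[{"linear":[45,35,0],"twist":10},{"linear":[90,70,0],"twist":20},{"linear":[140,105,0],"twist":30},{"linear":[185,140,0],"twist":40},{"linear":[230,175,0],"twist":50},{"linear":[280,210,0],"twist":60},{"linear":[325,250,0],"twist":70},{"linear":[360,275,-20],"twist":80},{"linear":[369.5,281,-60],"twist":82.5},{"linear":[369.5,281,-80],"twist":82.5},{"linear":[369.5,281,-80],"twist":82.5},{"linear":[369.5,281,-80],"twist":82.5}]' 0
```

```text
7 ((513.252685546875, -219.32054138183594), (88.79344177246094, 1.4263639450073242), 7.097448825836182)
[ 9.9314445e-01  1.1689374e-01  5.1520569e+02 -2.1900119e+02] 6.7128644 [ 469.10806 -224.28165] [ 557.3915  -214.14386]
time: 1.6
tool_pos: [491.5, -230.2, 117.4]
tcp_rot: [3.141, -0.001, 0.103]
contact_force: [0.6, 0.6, 0.3]
grip_width: 91.9
```

```bash
python3 -m pendant '[{"linear":[0,0.5,-30],"twist":0.3},{"linear":[0,0.5,-60],"twist":0.3},{"linear":[0,0.5,-80],"twist":0.3},{"linear":[0,0.5,-91],"twist":0.3},{"linear":[0,0.5,-91],"twist":0.3},{"linear":[0,0.5,-91],"twist":0.3}]' 0 && python3 -m pendant '[{"linear":[0,0,0],"twist":0},{"linear":[0,0,0],"twist":0},{"linear":[0,0,0],"twist":0},{"linear":[0,0,0],"twist":0},{"linear":[0,0,0],"twist":0},{"linear":[0,0,0],"twist":0},{"linear":[0,0,0],"twist":0},{"linear":[0,0,0],"twist":0}]' 255
```

```text
time: 2.35
tool_pos: [491.8, -229.8, 26.6]
tcp_rot: [3.14, -0.002, 0.108]
contact_force: [-0.4, -0.3, 0.3]
grip_width: 91.4
time: 3.35
tool_pos: [491.2, -229.3, 25.5]
tcp_rot: [3.142, -0.0, 0.108]
contact_force: [0.4, -0.8, -1.0]
grip_width: 23.7
```

```bash
python3 -m pendant '[{"linear":[0,0,25],"twist":0},{"linear":[0,0,65],"twist":0},{"linear":[-5,10,100],"twist":0},{"linear":[-20,40,120],"twist":-1},{"linear":[-30,85,120],"twist":-2},{"linear":[-30,130,120],"twist":-3},{"linear":[-30,175,120],"twist":-4},{"linear":[-30,220,120],"twist":-5},{"linear":[-30,265,120],"twist":-5.7},{"linear":[-30,310,120],"twist":-5.7},{"linear":[-30,355,120],"twist":-5.7},{"linear":[-30,400,120],"twist":-5.7},{"linear":[-30,440,120],"twist":-5.7},{"linear":[-30,460,120],"twist":-5.7},{"linear":[-30,469,110],"twist":-5.7},{"linear":[-30,469,80],"twist":-5.7},{"linear":[-30,469,60],"twist":-5.7},{"linear":[-30,469,60],"twist":-5.7},{"linear":[-30,469,60],"twist":-5.7},{"linear":[-30,469,60],"twist":-5.7}]'
python3 - <<'E'
from h import *
s=[]
for n in("side","top"):
    c=bot.capture(n); W=world(c); np.savez(f"{n}1.npz",W=W,f=c["frame"]); s.append(c["frame"])
a=cv2.resize(s[0][250:390,90:290],(800,560),interpolation=cv2.INTER_CUBIC)
cv2.imwrite("pics/side1.png",a); 
cv2.imwrite("pics/top1.png",cv2.resize(s[1][50:200,110:310],(800,600),interpolation=cv2.INTER_CUBIC))
print(bot.get_obs()["contact_force"])
E
```

```text
time: 5.85
tool_pos: [461.8, 239.8, 86.4]
tcp_rot: [-3.141, -0.002, 0.008]
contact_force: [0.9, 0.4, -1.3]
grip_width: 23.9
[-1.3456899  0.4436064 -2.1530478]
```

View pics/side1.png

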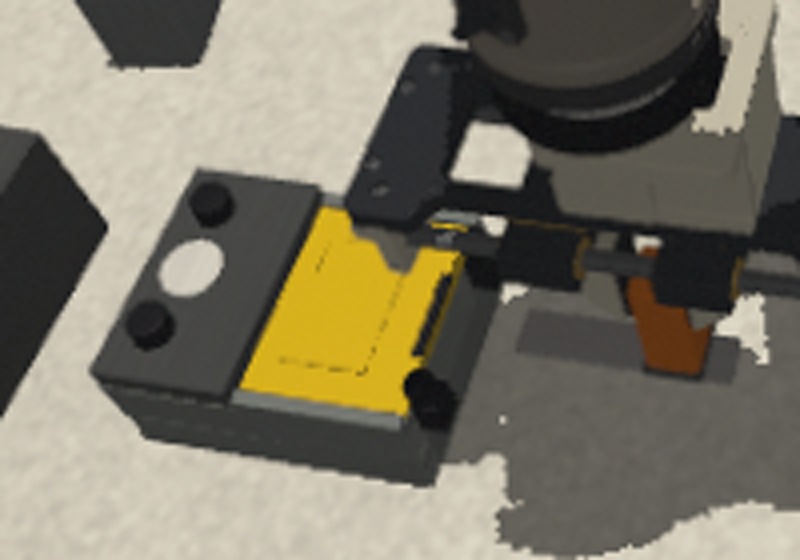

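View pics/top1.png

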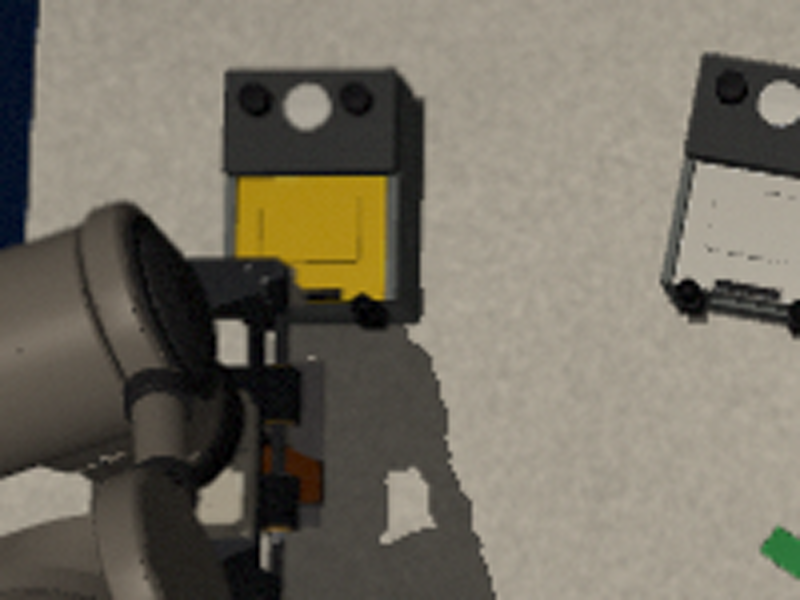

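The side crop shows the gripped tool with its blade pointing at the notch. The blade tip is near crop pixel (522,330) and the strip near (433,318). The top crop shows the blade's right edge parallel to the box. I'll get the blade's pose from depth.

```bash
python3 - <<'E'
from h import *
for n in("side","top"):
    W=np.load(f"{n}1.npz")["W"]; Z=W[...,2]
    m=(Z>52)&(Z<74)&(W[...,0]>425)&(W[...,0]<553)&(abs(W[...,1]-239)<18)
    P=W[m]; 
    if len(P)==0: print(n,0); continue
    print(n,len(P),P.min(0).round(1),P.max(0).round(1),np.median(P,0).round(1))
    r=cv2.minAreaRect(P[:,:2].astype(np.float32)); print(r)
    A=np.c_[P[:,0]-500,P[:,1]-239,np.ones(len(P))]; k=np.linalg.lstsq(A,P[:,2],rcond=None)[0]; print("plane",k)
    for a in range(430,555,12):
        Q=P[(P[:,0]>=a)&(P[:,0]<a+12)]
        if len(Q): print(a,len(Q),Q[:,1].min().round(1),Q[:,1].max().round(1),np.median(Q[:,2]).round(1))
    # box front/catches
    f=(Z>66)&(Z<82)&(W[...,0]<580)&(W[...,0]>548)&(abs(W[...,1]-239)<60)
    for s in(-1,1):
        q=W[f&((W[...,1]-239)*s>15)]
        if len(q): print("catch",s,len(q),q.min(0).round(),q.max(0).round(),q.mean(0).round(1))
E
python3 - <<'E'
from h import *
W=np.load("top0.npz")["W"];Z=W[...,2]
for s in(-1,1):
    q=W[(Z>70)&(Z<82)&(W[...,0]<585)&(W[...,0]>545)&((W[...,1]-239)*s>15)&(abs(W[...,1]-239)<60)]
    print("top0 catch",s,len(q),q.min(0).round(),q.max(0).round(),q.mean(0).round(1))
E
```

```text
side 501 [437.6 226.3  60.1] [534.1 251.8  73.9] [495.5 240.2  65.5]
((485.9143981933594, 239.55712890625), (96.56792449951172, 25.052200317382812), 1.178917407989502)
plane [-1.60097217e-02  4.23914340e-02  6.57305172e+01]
430 32 227.8 247.9 65.3
442 83 226.3 251.1 65.4
454 19 248.8 251.3 71.1
466 18 243.0 251.8 70.3
478 60 228.5 248.2 65.3
490 81 227.8 248.7 65.2
502 81 228.0 248.4 65.6
514 79 228.0 249.0 65.6
526 48 228.0 248.0 65.4
catch -1 28 [565. 187.  66.] [579. 222.  77.] [573.2 203.1  69.1]
catch 1 96 [559. 255.  66.] [580. 289.  79.] [568.4 273.3  72.5]
top 202 [436.  225.1  59.4] [532.3 248.3  73.1] [495.4 235.1  65.1]
((484.1038818359375, 237.09950256347656), (96.47752380371094, 20.596248626708984), 4.22420072555542)
plane [-1.66239926e-02 -7.35135202e-02  6.49593749e+01]
430 16 229.0 242.3 64.4
442 19 225.1 239.1 65.2
454 7 225.8 228.0 68.6
466 9 225.8 235.1 69.5
478 32 229.6 244.9 65.5
490 38 229.3 248.3 64.9
502 30 229.1 242.4 65.2
514 30 229.8 241.6 65.0
526 21 230.2 245.7 63.8
catch -1 44 [561. 190.  66.] [580. 223.  80.] [570.  205.3  72.5]
top0 catch -1 28 [561. 199.  70.] [573. 212.  80.] [566.3 205.1  75.5]
top0 catch 1 25 [560. 265.  70.] [572. 277.  80.] [565.5 270.4  76.6]
```

```bash
python3 -m pendant '[{"linear":[0,0,-9],"twist":0},{"linear":[0,0,-17],"twist":0},{"linear":[0,0,-17],"twist":0},{"linear":[12,0,-17],"twist":0},{"linear":[26,0,-17],"twist":0},{"linear":[38,0,-17],"twist":0},{"linear":[48,0,-17],"twist":0},{"linear":[57,0,-17],"twist":0},{"linear":[57,0,-17],"twist":0},{"linear":[57,0,-17],"twist":0},{"linear":[57,0,-17],"twist":0}]'; python3 -m pendant '[{"linear":[0,0,3],"twist":0},{"linear":[0,0,6],"twist":0},{"linear":[0,0,9],"twist":0},{"linear":[0,0,11],"twist":0},{"linear":[0,0,13],"twist":0},{"linear":[0,0,13],"twist":0},{"linear":[0,0,13],"twist":0}]'
```

```text
time: 7.32
tool_pos: [517.8, 239.8, 68.6]
tcp_rot: [3.142, 0.0, 0.009]
contact_force: [0.4, -0.6, -1.1]
grip_width: 23.5
time: 8.2
tool_pos: [518.1, 239.7, 81.4]
tcp_rot: [3.142, 0.0, 0.009]
contact_force: [-0.1, 0.0, -2.2]
grip_width: 24.0
```

```bash
python3 -m pendant '[{"linear":[0,0,1],"twist":0},{"linear":[0,0,2],"twist":0},{"linear":[0,0,3],"twist":0},{"linear":[0,0,4],"twist":0},{"linear":[0,0,5],"twist":0},{"linear":[0,0,5],"twist":0}]'; python3 -m pendant '[{"linear":[0,0,1],"twist":0},{"linear":[0,0,2],"twist":0},{"linear":[0,0,3],"twist":0},{"linear":[0,0,4],"twist":0},{"linear":[0,0,5],"twist":0},{"linear":[0,0,5],"twist":0}]';  python3 - <<'E'
from h import *
c=bot.capture("side"); W=world(c); f=c["frame"]
cv2.imwrite("pics/side2.png",cv2.resize(f[250:390,90:290],(800,560),interpolation=cv2.INTER_CUBIC))
hsv=cv2.cvtColor(f,cv2.COLOR_BGR2HSV); m=(hsv[...,0]>20)&(hsv[...,0]<32)&(hsv[...,1]>130)&(W[...,1]>180)&(W[...,2]>50)&(W[...,2]<110)
P=W[m]; A=np.c_[P[:,0]-571,P[:,1]-239,np.ones(len(P))]; print(len(P),np.linalg.lstsq(A,P[:,2],rcond=None)[0])
E
```

```text
time: 8.95
tool_pos: [518.1, 239.8, 86.9]
tcp_rot: [-3.142, -0.0, 0.009]
contact_force: [0.8, -0.4, -1.9]
grip_width: 23.8
time: 9.7
tool_pos: [518.3, 239.8, 91.8]
tcp_rot: [-3.142, -0.001, 0.009]
contact_force: [-0.2, -0.0, -1.2]
grip_width: 23.5
1407 [-1.96205530e-01 -8.31688189e-03  8.10332587e+01]
```

View pics/side2.png

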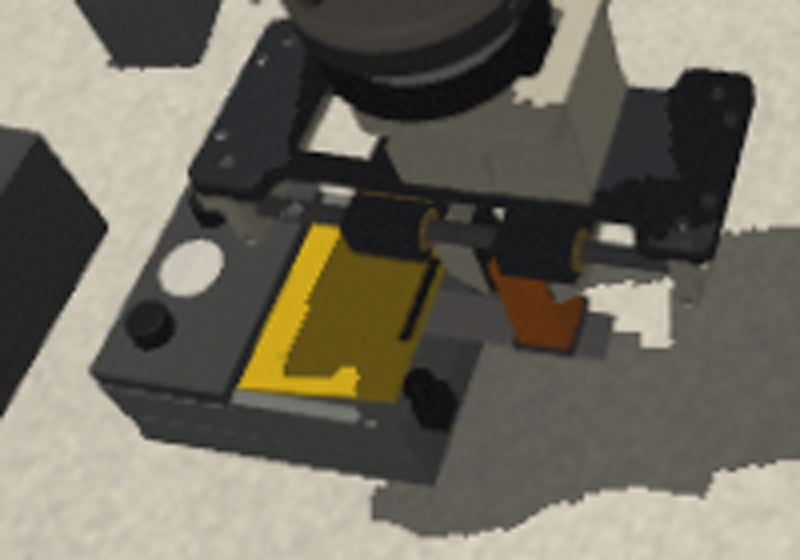

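The cover's front edge is about 16 mm up and level across y, with the strip at crop (420,300). Both catches are cleared. I'll lower the blade off the cover, so that it rests on the catches, and back out.

```bash
python3 -m pendant '[{"linear":[0,0,1],"twist":0},{"linear":[0,0,1],"twist":0},{"linear":[0,0,-2],"twist":0},{"linear":[0,0,-5],"twist":0},{"linear":[0,0,-8],"twist":0},{"linear":[0,0,-10],"twist":0},{"linear":[0,0,-10],"twist":0},{"linear":[0,0,-10],"twist":0}]'
cat > cov.py <<'E'
from h import *
for n in ("side","top"):
    c=bot.capture(n); W=world(c); f=c["frame"]
    hsv=cv2.cvtColor(f,cv2.COLOR_BGR2HSV); m=(hsv[...,0]>20)&(hsv[...,0]<32)&(hsv[...,1]>130)&(W[...,1]>160)&(W[...,1]<310)&(W[...,2]>2)&(W[...,2]<110)&(W[...,0]<680)
    P=W[m]; A=np.c_[P[:,0]-571,P[:,1]-239,np.ones(len(P))]; print(n,len(P),np.linalg.lstsq(A,P[:,2],rcond=None)[0].round(3),P.min(0).round(),P.max(0).round())
    cv2.imwrite(f"pics/{n}_last.png",f); np.savez(f"{n}2.npz",W=W,f=f)
E
python3 cov.py
```

```text
time: 10.75
tool_pos: [518.2, 239.8, 81.6]
tcp_rot: [-3.142, -0.0, 0.009]
contact_force: [-0.2, 0.5, -0.9]
grip_width: 23.6
side 1353 [-1.9300e-01 -7.0000e-03  8.0866e+01] [572. 193.  60.] [649. 284.  83.]
top 680 [-1.8500e-01  1.1000e-02  7.9659e+01] [561. 194.  56.] [648. 286.  82.]
```

```bash
python3 -m pendant '[{"linear":[-8,0,0],"twist":0},{"linear":[-20,0,0],"twist":0},{"linear":[-35,0,0],"twist":0},{"linear":[-60,0,0],"twist":0},{"linear":[-85,0,0],"twist":0},{"linear":[-100,0,-10],"twist":0},{"linear":[-100,0,-30],"twist":0},{"linear":[-100,0,-46],"twist":0},{"linear":[-100,0,-52],"twist":0},{"linear":[-100,0,-55.5],"twist":0},{"linear":[-100,0,-55.5],"twist":0},{"linear":[-100,0,-55.5],"twist":0}]'; python3 cov.py
```

```text
time: 12.35
tool_pos: [418.5, 239.9, 26.5]
tcp_rot: [-3.141, -0.001, 0.009]
contact_force: [0.2, 0.4, -1.3]
grip_width: 24.0
side 1831 [-1.900e-01  1.000e-03  8.049e+01] [572. 192.  29.] [649. 284.  83.]
top 1120 [-1.8900e-01  1.0000e-03  7.9553e+01] [570. 194.  58.] [648. 288.  84.]
```

```bash
python3 -m pendant '[{"linear":[0,0,-0.5],"twist":0},{"linear":[0,0,-1],"twist":0},{"linear":[0,0,-1],"twist":0}]'; python3 -m pendant '[{"linear":[0,0,-1],"twist":0},{"linear":[0,0,-1],"twist":0},{"linear":[0,0,-1],"twist":0},{"linear":[0,0,-1],"twist":0},{"linear":[0,0,-1],"twist":0},{"linear":[0,0,-1],"twist":0},{"linear":[0,0,-1],"twist":0},{"linear":[0,0,-1],"twist":0}]' 0 ; python3 -m pendant '[{"linear":[0,0,15],"twist":0},{"linear":[0,0,40],"twist":0},{"linear":[0,0,80],"twist":0},{"linear":[0,0,120],"twist":0},{"linear":[0,-50,150],"twist":0},{"linear":[0,-100,150],"twist":0},{"linear":[0,-150,150],"twist":0},{"linear":[0,-200,150],"twist":0},{"linear":[0,-200,150],"twist":0},{"linear":[0,-200,150],"twist":0}]'; python3 cov.py
```

```text
time: 12.82
tool_pos: [418.4, 239.8, 25.4]
tcp_rot: [-3.141, -0.001, 0.009]
contact_force: [-0.5, 0.5, 4.5]
grip_width: 23.9
time: 13.82
tool_pos: [418.1, 239.8, 24.0]
tcp_rot: [3.142, -0.0, 0.009]
contact_force: [-0.8, -0.6, 0.2]
grip_width: 91.0
time: 15.08
tool_pos: [418.1, 40.0, 174.1]
tcp_rot: [-3.141, -0.0, 0.008]
contact_force: [0.2, 0.9, 1.0]
grip_width: 91.6
side 1828 [-1.9000e-01 -1.0000e-03  8.0519e+01] [572. 193.  31.] [649. 284.  82.]
top 1074 [-0.19  -0.    79.839] [563. 194.  58.] [647. 288.  84.]
```

View pics/side_last.png

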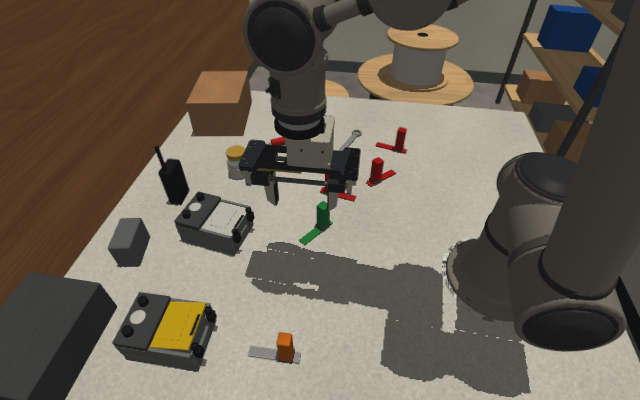

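The tool stands on the table at (285,350). The yellow cover at (183,325) is propped up and the white box at (215,218) is unchanged. The gripper is clear of everything, so I'm handing in.

```bash
python3 -c "
from plant import bot
bot.close_job(); print(bot.get_obs()['time'])"
```

```text
the job is handed in; nothing more can be done
the job is handed in; nothing more can be done
```

The yellow cover is off its catches. I gripped the orange tool along its blade, slid the tip about 18 mm into the yellow box's notch and lifted the front edge about 16 mm. Then I lowered the blade clear, backed it out, stood the tool on the table and moved the gripper away.

**Last checks, at about 15 s:**
- **Cover:** depth from both cameras puts its front edge about 15 mm above its snapped-on height, level from side to side. It stayed there after the tool was withdrawn.
- **Tool:** it stands upright on the table in the final picture, with the gripper open and clear. The wrist force was about 1 N, which is sensor noise.
- **White cover:** it looks unchanged in the picture, but I did not measure its position separately. The arm never went near it below carrying height.

Two readings were weaker than the rest. The first estimate of the blade's angle rested on only 7 pixels, but the close look before insertion showed the blade aligned with the notch. The wrist force showed no clear prying load at the points where I read it, so the lift is confirmed by depth only. No checks failed, and the hand-in gave no verdict.

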